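# Take the charged battery out of the charger

## Robot

A 6-joint arm with a two-finger parallel gripper is mounted at the origin on a cart in front of the work surface, level with it; the furniture and walls round the work are solid. World frame = base frame: x ahead of the robot, y to its left, z up, the work surface at z = 0. Lengths are in m, angles in degrees, forces in N, time in s.
With the tool pointing down it reaches from about 0.325 to 0.9 m from the base axis. Payload 6.1 kg.
Tool frame: the origin (TCP) lies midway between the tips of the shut fingers; the grasp point (between the pads) lies 19 mm behind it; z points along the fingers, y is the line along which they close (so a half turn about z gives the same grasp; the last joint's range is limited). The gripper opens to 87 mm and grips with 3 to 60 N. Pads are 19 mm wide; open, the fingers measure 117 mm over their backs; the gripper's body (75 mm by 190 mm) begins 51 mm behind the grasp point.
Start: joints at [62.676, 12.628, 87.462, -0, 79.91, -7.225], TCP at [0.215, 0.587, 0.189] pointing down, gripper open.
Joint ranges: [-170.65, 170.65], [-52.31, 119.04], [5.05, 147.46], [-71.25, 251.25], [11.57, 151.72], [-153.62, 153.62]. Speed limits (degrees/s): [147.25, 147.25, 172.46, 180, 180, 180].

## Interface

Orientations are given as [roll, pitch, yaw] about the fixed x, y, z axes, in that order (R = Rz(yaw) Ry(pitch) Rx(roll)).
In Python, from station import bot gives the robot as it stands.
- The arm moves only by the tool jog_arm, never from a script. Its argument "plan" is a list of rows, each a list of 7 numbers: the turn, a rotation vector about the world's x, y, z in degrees, then the shift along the world's x, y, z in mm, then the opening, from 0 (shut) to 1 (fully open). In form: [[ax, ay, az, dx, dy, dz, claw], ...]. A call has 1 to 8 rows; each row is the pose to reach, as a shift and turn from the pose commanded when the call began; what a row does not reach only later rows make up. A row lasts 1/10 s, in which the tool goes at most 50 mm and 8.59 degrees, less where a joint would pass 70% of its speed; a pose out of reach is approached as far as the arm can. A call with a gripper value outside its range is refused whole. The fingers move at their own pace and stop on an object; the grip force is fixed at half the most. Time passes only in rows, so rows that repeat a pose let the fingers close. It gives the time, the measured TCP pose, the force, the opening and the grip force at its end, in the units of the state.
- bot.get_state(): the state, without advancing time (a new reading comes with each control period).
- bot.grab_frame(name): name is "scene" or "top"; returns a dict with "img" (420x560x3 uint8, red, green, blue), "camera_matrix" (3x3 intrinsics, pixels), "rvec" (rotation vector, rad) and "tvec" (3), from world to camera coordinates, as OpenCV has them. Camera axes: x right, y down, z forward; pixel columns grow to the right and rows downward; lengths in m; the calibration is good to about 2 mm. A picture is of the moment at which its call begins. There is no depth.
- bot.job_done(): hands the job in; it is judged then, once.
The state is a dict: "time_s": time; "joint_pos": joint angles; "dq": joint speeds; "tau": joint torques, N m; "ee_pos": TCP position; "tcp_rot": TCP orientation; "force": force on the tool from outside, world axes, zero at the start; "torque": the same for the moment, N m; "width": finger opening in m; "gripper_force": force on a finger pad.
Only numpy, scipy, OpenCV 4.12 (cv2) and the standard library are available. Lean on these libraries where they do the work, as an engineer would, in place of code of your own. Each camera call takes 0.05 s, during which the arm holds its last target. There are 200 camera calls.

## Task

The battery pack with the green pull rib is charged. Hook it out of the charger against its spring catch, without lifting it, and leave it lying wholly clear of the bay but still wholly on the charger's tray; then press that empty bay's blue dust shutter fully down. Leave the orange pack plugged in and do not disturb the other things around.

Things in the scene. Friction and masses are not known exactly. Their poses are not given: they have to be found in the camera images.
- charger: Fixed black two-bay charger with a flat grey tray in front. Origin on the worktop under the middle of the housing's front face; +x into the housing, -x the way packs come out along the tray, +y to its left bay. Housing x 0 to 71 mm, 170 wide, 46 high. Tray 4 mm thick, 170 wide, to x = -190 mm. Bays centred at y = +40 (left) and -40 mm (right); the shutters' plane is x = -4 to -9 mm.
- green_centre (a point): Centre of the green-ribbed pack, 136 (x) x 40 x 26 mm, 150 g, axes as the charger's. It lies on the tray, inner 40 mm plugged in either bay (varies), centre at charger x = -28 mm. A sprung detent holds it: about 10 to 13 N along -x frees it within 10 mm (it then jumps about 10 mm), then it just drags. Pulled out 48 mm it clears the shutter; at 94 mm its outer end is level with the tray's front edge.
- green_rib (a point): Middle of the inner face (towards the charger) of the upright green pull rib near the pack's outer end. Rib 10 mm thick, 36 wide, its top 58 mm over the worktop; the pack's flat top is at 30 mm; this point at 46 mm and 52 mm from the pack's centre. Plugged in, 57 mm are free between this face and the raised shutter's lip, so closed fingertips fit down behind the rib.
- orange_centre (a point): Centre of the second pack, the same but with an orange rib; it sits in the other bay and must stay there.
- shutter_left (a joint): Blue dust shutter of the left bay (charger's +y side), a plate with a ribbed lip on top that slides straight down in front of the bay. 0 = raised (open), 0.028 m = fully down. Takes about 3 N and stays where it is left; it cannot pass a pack in the bay.
- shutter_right (a joint): The same for the right bay (charger's -y side).
- lip_left (a point): Middle of the top of the left shutter's lip, 19 mm (x) by 44 mm (y) and 6 mm thick, centred 13.5 mm in front of the housing's face; its top is 84 mm over the worktop when raised, 56 mm when fully down.
- lip_right (a point): The same on the right shutter.
- paint_jar: Bystander: small glass paint jar with black cap, 26 mm diameter, 64 mm high, to the right of the tray; origin under its centre.
- tape: Bystander: roll of masking tape, 54 mm diameter, 18 mm high, lying in front to the left of the charger; origin under its centre.
- sand: Bystander: cream foam sanding block, 45 x 70 x 18 mm, to the left of the tape; origin under its centre.

How it is judged:
By the outcome, as a careful person would: the job done as asked, in the order asked, and still so for the second after the job is handed in, with the robot touching nothing.
It also fails if it takes over 35 s, if anything falls off the work surface, if the arm or the gripper's body presses on something with over 40 N, if the wrist force passes 120 N, or if a joint passes its speed limit or range.

## Working session

There is one attempt and no reset: what is moved stays moved. The work goes in short steps, Python scripts to look and compute and a tool call to move; the robot and the scene stay as the last step left them, time stands still between calls to the robot, and variables do not carry over. Pictures are saved under pics/ and viewed, at most 11 in all, crops included, and the job is handed in when it is done.

Besides the shell and the picture viewer there is one more tool, called after "Emit:" by a JSON object that holds its "fn" and its "kwargs", one argument or row to a line. jog_arm: Moves the arm, as the interface text tells. Its arguments: {"type":"object","properties":{"plan":{"type":"array","items":{"type":"array","items":{"type":"number"}}}},"required":["plan"]}

```bash
mkdir -p pics; cat > h.py <<'E'
import numpy as np, cv2
from station import bot
def grab(n):
    f=bot.grab_frame(n); f['R']=cv2.Rodrigues(np.array(f['rvec'],float))[0]; f['t']=np.array(f['tvec'],float).reshape(3); f['K']=np.array(f['camera_matrix'],float); return f
def ray(f,uv,z):
    c=-f['R'].T@f['t']; d=f['R'].T@np.linalg.inv(f['K'])@np.array([uv[0],uv[1],1.]); return c+d*(z-c[2])/d[2]
def proj(f,p):
    q=f['K']@(f['R']@np.array(p,float)+f['t']); return q[:2]/q[2]
def save(f,n): cv2.imwrite('pics/'+n,f['img'][:,:,::-1])
E
python3 - <<'E'
from h import *
for n in('scene','top'):
    f=grab(n); save(f,n+'1.png'); print(n,-f['R'].T@f['t'],f['K'][0,0])
    np.save(n+'.npy',f,allow_pickle=True)
print(bot.get_state())
E
```

```text
scene [-0.16453352 -0.49405634  0.48068221] 399.5776568150839
top [ 0.36314093 -0.16245282  1.16228509] 475.8314682331248
{'time_s': 0.1, 'joint_pos': array([ 6.26773916e+01,  1.26716146e+01,  8.75183378e+01,  4.68688255e-04,
        7.99098358e+01, -7.22526254e+00]), 'dq': array([-0.08421487, -0.12416027, -0.11470884,  0.00856473,  0.02652972,
        0.0443104 ]), 'tau': array([ 1.77310420e-03, -4.95940983e+01, -3.88519979e+01,  7.01806485e-02,
        5.15068474e-02, -2.66621157e-05]), 'ee_pos': array([0.21448232, 0.58639825, 0.18774511]), 'tcp_rot': array([-1.79901062e+02, -1.30080616e-02,  1.59902560e+02]), 'force': array([-0.68238523,  0.37228507,  0.21513461]), 'torque': array([ 0.01704002, -0.00864252,  0.0055234 ]), 'gripper_force': 0.0, 'width': 0.08701763636191157}
```

View pics/scene1.png

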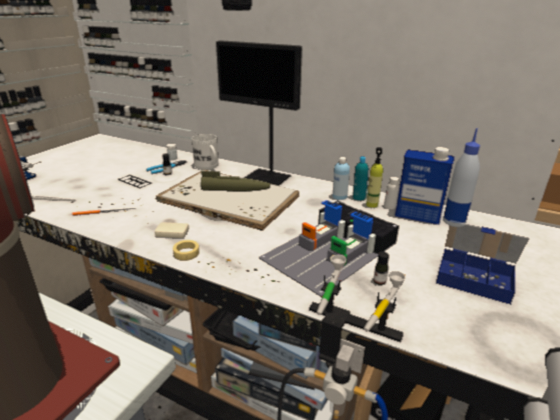

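View pics/top1.png

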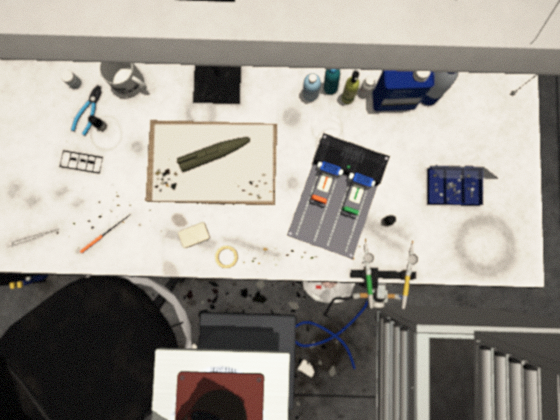

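The scene view shows the charger right of centre, with the orange pack on the left (310,233) and the green pack on the right (340,245). In the top view the green rib is near (352,211), the orange rib near (318,198), the lips near (330,168) and (362,180), and the jar at (389,220). The airbrush stand is near (370–410,260).

```bash
python3 - <<'E'
from h import *
T=np.load('top.npy',allow_pickle=True).item(); S=np.load('scene.npy',allow_pickle=True).item()
def blobs(f,lo,hi,box):
    hsv=cv2.cvtColor(f['img'],cv2.COLOR_RGB2HSV); m=cv2.inRange(hsv,lo,hi); k=np.zeros_like(m); x0,y0,x1,y1=box; k[y0:y1,x0:x1]=m[y0:y1,x0:x1]
    n,l,s,c=cv2.connectedComponentsWithStats(k)
    return [(c[i].round(1),s[i]) for i in range(1,n) if s[i][4]>12]
C={'green':((45,90,50),(85,255,255),.058),'orange':((3,130,100),(16,255,255),.058),'blue':((100,120,60),(125,255,255),.084)}
for f,n,b in((T,'top',(280,140,390,230)),(S,'scene',(290,190,380,265))):
    for c,(lo,hi,z) in C.items():
        for q,s in blobs(f,lo,hi,b): print(n,c,q,s,ray(f,q,z).round(4) if n=='top' else '')
# tray via grey: top
g=T['img'][120:262,280:395]
cv2.imwrite('pics/c1.png',cv2.resize(g,None,fx=4.2,fy=4.2,interpolation=cv2.INTER_CUBIC)[:,:,::-1])
g=S['img'][190:300,255:405]
cv2.imwrite('pics/c2.png',cv2.resize(g,None,fx=5,fy=5,interpolation=cv2.INTER_CUBIC)[:,:,::-1])
E
```

```text
top green [348.3 166.5] [347 165   4   4  14] [ 0.5937 -0.288   0.058 ]
top green [350.3 210. ] [343 207  15   8  68] [ 0.4906 -0.2944  0.058 ]
top orange [324.9 181.6] [323 177   5  11  14] [ 0.556  -0.2336  0.058 ]
top orange [318.8 198.6] [311 195  16   9  78] [ 0.5153 -0.2202  0.058 ]
top blue [330.1 167.7] [321 161  20  14 175] [ 0.5843 -0.2432  0.084 ]
top blue [362.4 179. ] [353 172  21  15 184] [ 0.56   -0.3179  0.084 ]
scene green [339.2 245.1] [331 236  25  21 220] 
scene orange [310.2 232.9] [302 223  15  26 180] 
scene orange [322.3 227.7] [318 225   9   6  15] 
scene blue [332.4 212.1] [322 201  21  24 327] 
scene blue [361.8 223.9] [350 211  24  28 419]
```

View pics/c1.png

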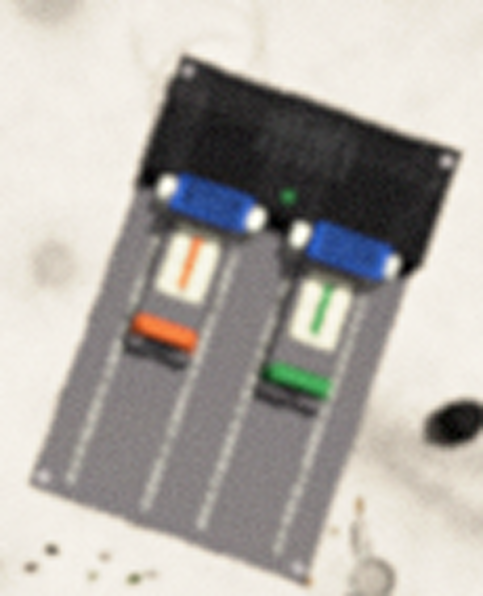

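View pics/c2.png

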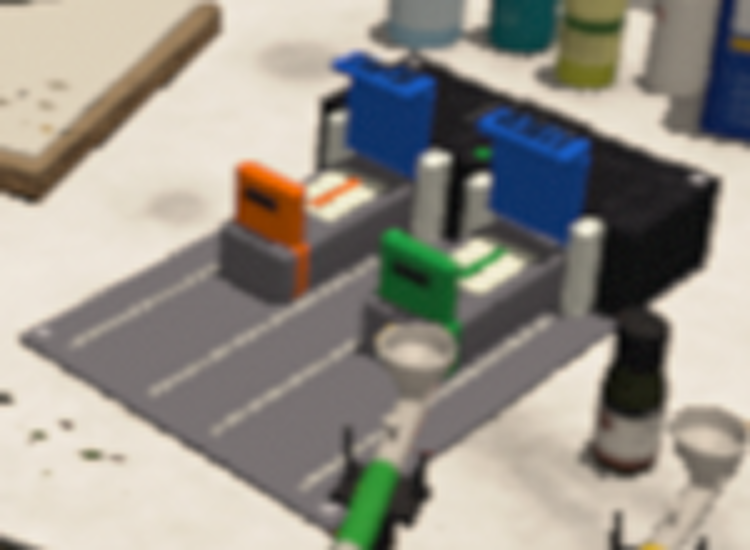

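Crop 1 (4.2× scale) shows the tray front corners at (30,485) and (308,585), and the housing back corners at (183,55) and (462,150). Crop 2 shows both shutters raised. The airbrush cup is just off the tray's front-right corner.

```bash
python3 - <<'E'
from h import *
T=np.load('top.npy',allow_pickle=True).item(); S=np.load('scene.npy',allow_pickle=True).item()
c=lambda p:(280+p[0]/4.2,120+p[1]/4.2)
loc=np.array([[-190,85],[-190,-85],[71,85],[71,-85],[-13.5,40],[-13.5,-40],[-85,40],[-85,-40]])/1000
px=[c((30,485)),c((308,585)),c((183,55)),c((462,150)),(330.1,167.7),(362.4,179),(318.8,198.6),(350.3,210)]
zs=[.004,.004,.046,.046,.084,.084,.058,.058]
W=np.array([ray(T,p,z)[:2] for p,z in zip(px,zs)])
def fit(A,B):
    a,b=A-A.mean(0),B-B.mean(0); z=np.sum((b[:,0]+1j*b[:,1])*(a[:,0]-1j*a[:,1])); th=np.angle(z)
    R=np.array([[np.cos(th),-np.sin(th)],[np.sin(th),np.cos(th)]]); return th,R,B.mean(0)-R@A.mean(0)
th,R,o=fit(loc,W); print(np.degrees(th),o,'res mm',((loc@R.T+o-W)*1000).round(1).tolist())
for n,l,z in(('rib',(-80,-40),.046),('lip',(-13.5,-40),.084),('lipL',(-13.5,40),.084),('lipflipped',(0,0),.0)):
    w=R@(np.array(l)/1000)+o; print(n,w.round(4),'scene px',proj(S,[*w,z]).round(1))
def tri(a,b):
    P=[f['K']@np.c_[f['R'],f['t']] for f in(T,S)]
    X=cv2.triangulatePoints(P[0],P[1],np.array(a,float).reshape(2,1),np.array(b,float).reshape(2,1)).ravel(); X=X[:3]/X[3]
    return X.round(3),(R.T@(X[:2]-o)*1000).round(0),proj(T,X).round(0),proj(S,X).round(0)
print('cup1',tri((369,257),(337.5,260))); print('cup2',tri((411,247),(396,278)))
print('rib',tri((350.3,210),(338,240)))
cv2.imwrite('pics/c3.png',cv2.resize(T['img'][225:310,340:425],None,fx=6,fy=6,interpolation=cv2.INTER_CUBIC)[:,:,::-1])
E
```

```text
-17.88166986836948 [ 0.58405572 -0.28558578] res mm [[-0.6, 1.7], [0.2, 1.9], [1.6, 2.2], [0.2, 0.4], [-0.8, -0.2], [-1.1, -1.6], [0.1, -1.2], [0.3, -3.2]]
rib [ 0.4956 -0.2991] scene px [340.8 244. ]
lip [ 0.5589 -0.3195] scene px [362.  216.3]
lipL [ 0.5835 -0.2434] scene px [331.5 203.6]
lipflipped [ 0.5841 -0.2856] scene px [346.6 240.9]
cup1 (array([ 0.381, -0.332,  0.089]), array([-179., -107.]), array([368., 257.]), array([339., 260.]))
cup2 (array([ 0.407, -0.43 ,  0.07 ]), array([-124., -192.]), array([410., 247.]), array([399., 278.]))
rib (array([ 0.491, -0.294,  0.057]), array([-86., -37.]), array([350., 210.]), array([338., 240.]))
```

View pics/c3.png

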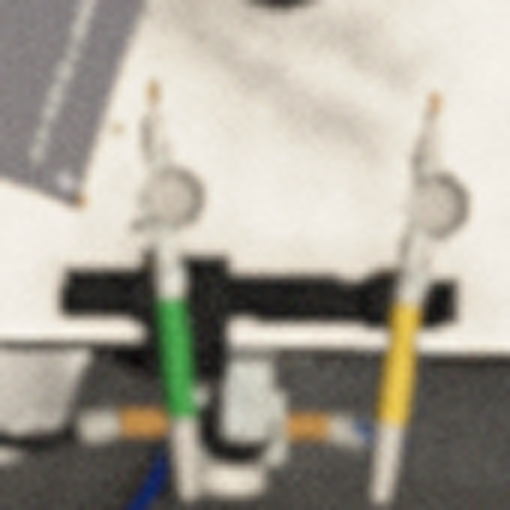

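Crop 3 shows the airbrush cups at about (172,197) and (438,205), about 0.09 m high and off the tray's front-right corner. The gripper body will pass above them with TCP z ≥ 0.036. Moving over to the gap behind the green rib.

Emit:
{"fn": "jog_arm", "kwargs": {
  "plan": [
    [0,0,2.2,308,-894,0,0],
    [0,0,2.2,308,-894,0,0],
    [0,0,2.2,308,-894,0,0],
    [0,0,2.2,308,-894,0,0],
    [0,0,2.2,308,-894,0,0],
    [0,0,2.2,308,-894,0,0],
    [0,0,2.2,308,-894,0,0],
    [0,0,2.2,308,-894,0,0]
  ]
}}

```text
time_s: 0.9
ee_pos: [0.345, 0.2069, 0.1886]
tcp_rot: [180.0, 0.0, 162.1]
force: [0.9, 1.3, -0.0]
width: 0.0306
gripper_force: 0.0
```

Emit:
{"fn": "jog_arm", "kwargs": {
  "plan": [
    [0,0,0,177,-514,0,0],
    [0,0,0,177,-514,0,0],
    [0,0,0,177,-514,0,0],
    [0,0,0,177,-514,0,0],
    [0,0,0,177,-514,0,0],
    [0,0,0,177,-514,0,0],
    [0,0,0,177,-514,0,0],
    [0,0,0,177,-514,0,0]
  ]
}}

```text
time_s: 1.7
ee_pos: [0.4754, -0.1716, 0.1884]
tcp_rot: [180.0, -0.0, 162.1]
force: [1.0, 1.5, 0.7]
width: 0.0004
gripper_force: 0.0
```

Emit:
{"fn": "jog_arm", "kwargs": {
  "plan": [
    [0,0,0,40,-120,0,0],
    [0,0,0,46,-133,0,0],
    [0,0,0,46,-133,0,0],
    [0,0,0,46,-133,0,0],
    [0,0,0,46,-133,0,0]
  ]
}}

```text
time_s: 2.2
ee_pos: [0.5207, -0.3027, 0.1874]
tcp_rot: [179.9, -0.1, 162.0]
force: [-0.2, 0.2, -0.2]
width: 0.0005
gripper_force: 0.0
```

Emit:
{"fn": "jog_arm", "kwargs": {
  "plan": [
    [0,0,0,2,-4,-45,0],
    [0,0,0,2,-4,-90,0],
    [0,0,0,2,-4,-90,0],
    [0,0,0,2,-4,-90,0]
  ]
}}

```text
time_s: 2.6
ee_pos: [0.5227, -0.3048, 0.0988]
tcp_rot: [179.9, -0.1, 162.2]
force: [1.5, 0.4, 0.9]
width: 0.0005
gripper_force: 0.0
```

```bash
python3 - <<'E'
from h import *
f=grab('scene'); s=bot.get_state(); print(s['ee_pos'],proj(f,s['ee_pos']))
cv2.imwrite('pics/s2.png',cv2.resize(f['img'][150:290,265:425],None,fx=4.2,fy=4.2,interpolation=cv2.INTER_CUBIC)[:,:,::-1])
E
```

```text
[ 0.52417592 -0.30611752  0.10087007] [351.23157801 214.79762874]
```

View pics/s2.png

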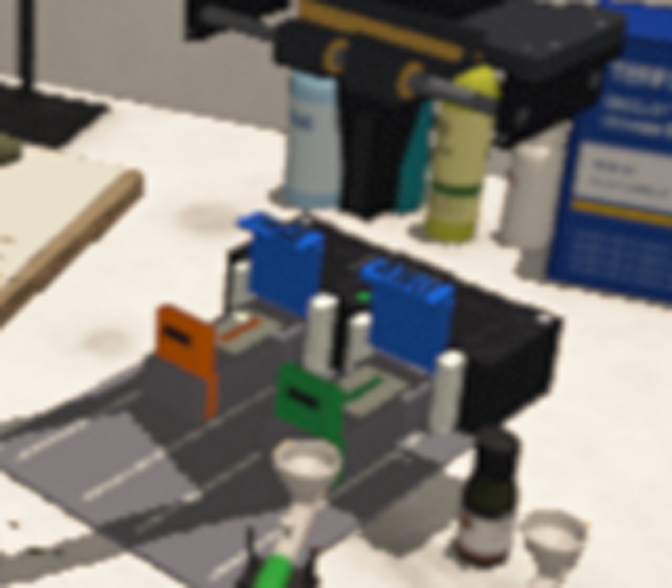

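The fingertip seems to end near image (351,200), but the TCP projects to (351,215). Checking this closer in both views.

```bash
python3 - <<'E'
from h import *
f=grab('scene'); g=grab('top'); s=bot.get_state(); print(s['ee_pos'],proj(f,s['ee_pos']),proj(g,s['ee_pos']))
a=cv2.resize(f['img'][165:235,320:390],(560,560),interpolation=cv2.INTER_NEAREST)
cv2.imwrite('pics/s3.png',a[:,:,::-1])
E
```

```text
[ 0.52515046 -0.30729148  0.10228333] [352.01888718 214.10198337] [358.66591066 192.72021522]
```

View pics/s3.png

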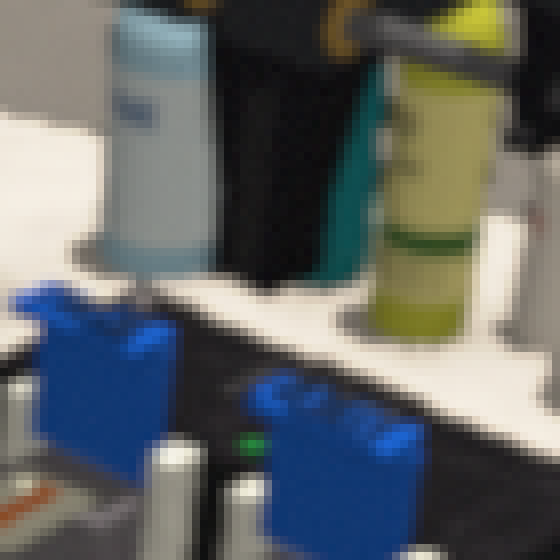

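```bash
python3 - <<'E'
from h import *
T=np.load('top.npy',allow_pickle=True).item()
for i in range(3):
    s=bot.get_state(); g=grab('top'); print(s['time_s'],s['ee_pos'],s['joint_pos'].round(2),s['width'],s['force'])
f=grab('scene')
for z in (.09,.1,.11,.12,.13,.14,.15): print(z,ray(f,(352,200.6),z).round(4))
p=s['ee_pos']
for h in (0,.07): print('proj scene',proj(f,p+[0,0,h]))
a=g['img'][100:275,250:450].copy()
a=cv2.resize(a,None,fx=4,fy=4,interpolation=cv2.INTER_CUBIC)
# expected gripper body outline, 190 along tool y(angle72), at z+0.07
d=np.radians(72);u=np.array([np.cos(d),np.sin(d)]);v=np.array([u[1],-u[0]])
q=[(proj(g,[*(p[:2]+A*u*.095+B*v*.0375),p[2]+.07])-[250,100])*4 for A,B in((1,1),(1,-1),(-1,-1),(-1,1))]
cv2.polylines(a,[np.int32(q)],True,(255,0,0),1)
cv2.imwrite('pics/t3.png',a[:,:,::-1])
E
```

```text
2.75 [ 0.52515046 -0.30729148  0.10228333] [ -37.76   14.36   95.01    0.     70.33 -109.9 ] 0.00010881436730576365 [ 0.63568461  0.0023328  -0.39283814]
2.8 [ 0.52513535 -0.30737137  0.10216674] [ -37.76   14.37   95.01    0.     70.32 -109.9 ] 0.0003076748649209197 [ 0.53224162 -0.79369944  0.38060323]
2.85 [ 0.52489415 -0.30736094  0.10174884] [ -37.78   14.39   95.03    0.     70.31 -109.9 ] 0.00041193266678129055 [ 0.08688367  0.12611426 -0.01659091]
0.09 [ 0.6074 -0.2817  0.09  ]
0.1 [ 0.5877 -0.2872  0.1   ]
0.11 [ 0.5679 -0.2926  0.11  ]
0.12 [ 0.5482 -0.298   0.12  ]
0.13 [ 0.5284 -0.3035  0.13  ]
0.14 [ 0.5086 -0.3089  0.14  ]
0.15 [ 0.4889 -0.3143  0.15  ]
proj scene [351.98670685 214.39987042]
proj scene [355.46646567 182.21391788]
```

View pics/t3.png

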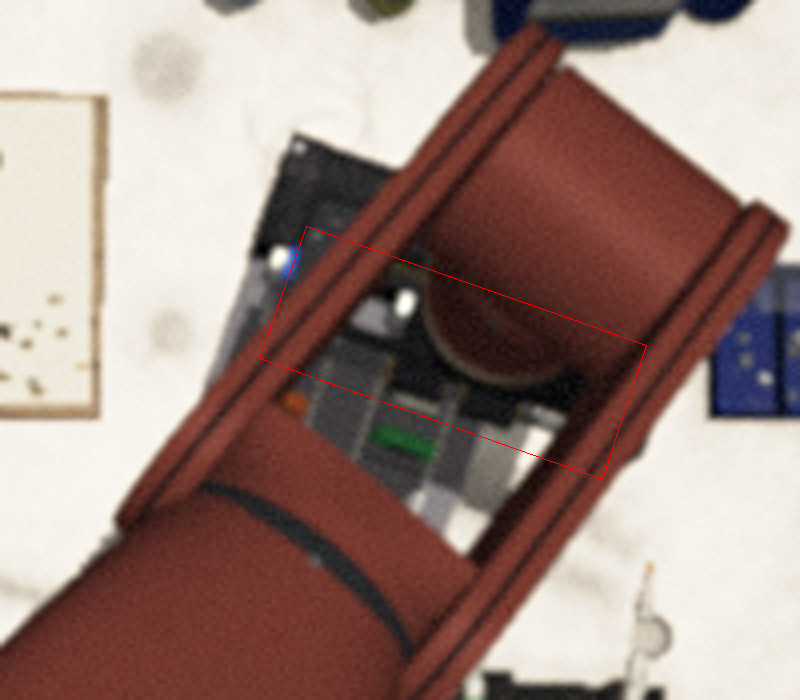

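The arm hides the tip in the top view. In the scene view the visible tip lies on the expected vertical but looks about 29 mm too high. I'll descend in steps watching force, and recheck.

Emit:
{"fn": "jog_arm", "kwargs": {
  "plan": [
    [0,0,0,-1,0,-18,0],
    [0,0,0,-1,0,-36,0],
    [0,0,0,-1,0,-45,0],
    [0,0,0,-1,0,-45,0],
    [0,0,0,-1,0,-45,0]
  ]
}}

```text
time_s: 3.45
ee_pos: [0.5226, -0.3067, 0.0543]
tcp_rot: [-180.0, 0.0, 162.1]
force: [0.2, -0.0, -0.1]
width: 0.0005
gripper_force: 0.0
```

```bash
python3 - <<'E'
from h import *
f=grab('scene'); S=np.load('scene.npy',allow_pickle=True).item(); p=bot.get_state()['ee_pos']; print(p,bot.get_state()['force'],proj(f,p))
d=np.abs(f['img'].astype(int)-S['img']).sum(2)
for r in range(185,245,2): print(r,''.join('#' if x>90 else '+' if x>45 else '.' for x in d[r,325:385]))
E
```

```text
[ 0.52295447 -0.30694152  0.05478235] [ 0.1468988  -0.00889471  0.38341568] [349.30849494 234.95088316]
185 ....##########################+++##########++.+#############
187 ....#########################+++++#######+.+++##############
189 .........+###################++++################+..########
191 ......++.......+#############++++###+++++#####+........+####
193 .....++...........+##########+++####+++++.+#+..........+####
195 ...+...............##########+++#######++...+######....+####
197 ...+...............##########+##+#####+.....++++++##########
199 +++++++...........+##################+...........+##########
201 ......++++......+.+##################+.+.............+######
203 +..................##################+................+#####
205 ......+++...........#################.................######
207 .......++###+............+##########.++.............+.+#####
209 ...........................++######.+++...+.++++++++....+##+
211 .........................++######+......+++......+......+...
213 ......................+++########.............+.............
215 .................
[... 253 characters left out ...]
.....++...........................................
225 .........................+++................................
227 ###+......................+.................................
229 ########+...................................................
231 ######+.....................................................
233 ##++........................................................
235 .............................................+...+..........
237 .......+###+...................................+............
239 ..........++#+++...+#########+..............................
241 ...###........++#################+..........................
243 +#####............+++#################......................
```

Emit:
{"fn": "jog_arm", "kwargs": {
  "plan": [
    [0,0,0,0,0,-6,0],
    [0,0,0,0,0,-12,0],
    [0,0,0,0,0,-16,0],
    [0,0,0,0,0,-16,0],
    [0,0,0,0,0,-16,0]
  ]
}}

```text
time_s: 4.0
ee_pos: [0.5222, -0.3063, 0.0375]
tcp_rot: [180.0, -0.0, 162.1]
force: [0.4, 0.0, 0.1]
width: 0.0003
gripper_force: 0.0
```

Emit:
{"fn": "jog_arm", "kwargs": {
  "plan": [
    [0,0,0,0,0,-2,0],
    [0,0,0,0,0,-4,0],
    [0,0,0,0,0,-4,0]
  ]
}}

```text
time_s: 4.3
ee_pos: [0.5221, -0.3063, 0.0334]
tcp_rot: [180.0, -0.0, 162.1]
force: [0.0, 0.2, -0.3]
width: 0.0005
gripper_force: 0.0
```

Emit:
{"fn": "jog_arm", "kwargs": {
  "plan": [
    [0,0,0,-6,2,0,0],
    [0,0,0,-12,4,0,0],
    [0,0,0,-16,5,0,0],
    [0,0,0,-19,6,0,0],
    [0,0,0,-21,7,0,0],
    [0,0,0,-21,7,0,0]
  ]
}}

```text
time_s: 4.9
ee_pos: [0.5011, -0.2994, 0.0338]
tcp_rot: [-180.0, 0.0, 162.1]
force: [0.7, -0.1, -0.3]
width: 0.0003
gripper_force: 0.0
```

Emit:
{"fn": "jog_arm", "kwargs": {
  "plan": [
    [0,0,0,-2,0.6,0,0],
    [0,0,0,-4,1.3,0,0],
    [0,0,0,-4,1.3,0,0]
  ]
}}

```text
time_s: 5.2
ee_pos: [0.4971, -0.2981, 0.0337]
tcp_rot: [180.0, -0.0, 162.1]
force: [0.2, 0.3, 0.5]
width: 0.0001
gripper_force: 0.0
```

```bash
python3 - <<'E'
from h import *
f=grab('scene'); s=bot.get_state(); p=s['ee_pos']; print(p,s['force'],proj(f,p))
cv2.imwrite('pics/s4.png',cv2.resize(f['img'][190:265,310:390],(640,600),interpolation=cv2.INTER_CUBIC)[:,:,::-1])
E
```

```text
[ 0.49720392 -0.29809928  0.03368523] [-0.08518602  0.04082894 -0.30675762] [340.11633413 248.65096851]
```

View pics/s4.png

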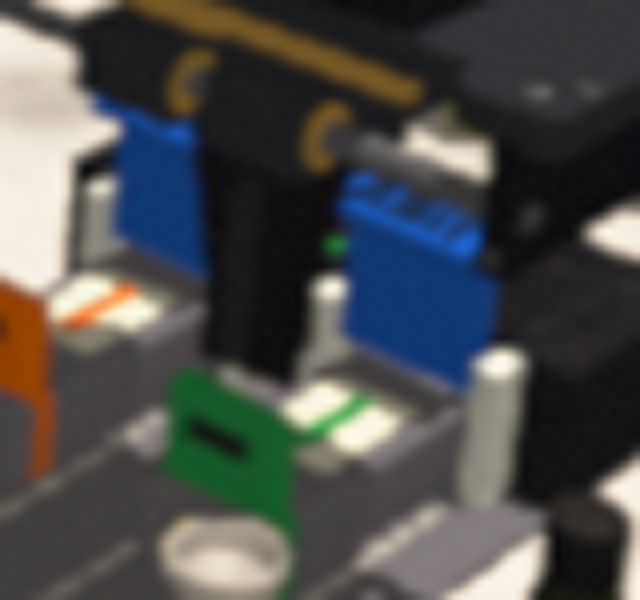

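The view shows the fingertip just above and behind the green rib at crop (250,370), so the real tip is about 29 mm above the reported TCP. That explains the lack of contact. I'll back up to the gap and descend further while watching force.

Emit:
{"fn": "jog_arm", "kwargs": {
  "plan": [
    [0,0,0,12,-4,0,0],
    [0,0,0,25,-8,0,0],
    [0,0,0,25,-8,0,0],
    [0,0,0,25,-8,-6,0],
    [0,0,0,25,-8,-12,0],
    [0,0,0,25,-8,-16,0],
    [0,0,0,25,-8,-16,0]
  ]
}}

```text
time_s: 5.95
ee_pos: [0.5211, -0.3054, 0.0164]
tcp_rot: [180.0, -0.1, 162.1]
force: [-0.7, 0.6, 0.3]
width: 0.0003
gripper_force: 0.0
```

Emit:
{"fn": "jog_arm", "kwargs": {
  "plan": [
    [0,0,0,0,0,-3,0],
    [0,0,0,0,0,-6,0],
    [0,0,0,0,0,-6,0]
  ]
}}

```text
time_s: 6.25
ee_pos: [0.522, -0.306, 0.0113]
tcp_rot: [180.0, -0.0, 162.1]
force: [-0.7, 0.5, -0.3]
width: 0.0007
gripper_force: 0.0
```

Emit:
{"fn": "jog_arm", "kwargs": {
  "plan": [
    [0,0,0,-6,2,0,0],
    [0,0,0,-12,4,0,0],
    [0,0,0,-15,5,0,0],
    [0,0,0,-18,6,0,0],
    [0,0,0,-20,6.5,0,0],
    [0,0,0,-20,6.5,0,0]
  ]
}}

```text
time_s: 6.85
ee_pos: [0.5043, -0.3007, 0.0127]
tcp_rot: [-179.9, 0.3, 162.1]
force: [6.7, -2.6, -2.5]
width: 0.0005
gripper_force: 3.1
```

Emit:
{"fn": "jog_arm", "kwargs": {
  "plan": [
    [0,0,0,-2,0.6,0,0],
    [0,0,0,-4,1.2,0,0],
    [0,0,0,-6,2,0,0],
    [0,0,0,-8,2.6,0,0],
    [0,0,0,-10,3.2,0,0],
    [0,0,0,-12,4,0,0],
    [0,0,0,-14,4.5,0,0],
    [0,0,0,-14,4.5,0,0]
  ]
}}

```text
time_s: 7.65
ee_pos: [0.4878, -0.2949, 0.0116]
tcp_rot: [180.0, -0.0, 162.1]
force: [0.4, -0.1, 0.4]
width: 0.0004
gripper_force: 0.0
```

Emit:
{"fn": "jog_arm", "kwargs": {
  "plan": [
    [0,0,0,-6,2,0,0],
    [0,0,0,-13,4.2,0,0],
    [0,0,0,-20,6.5,0,0],
    [0,0,0,-27,8.7,0,0],
    [0,0,0,-34,11,0,0],
    [0,0,0,-40,13,0,0],
    [0,0,0,-43,14,0,0],
    [0,0,0,-43,14,0,0]
  ]
}}

```text
time_s: 8.45
ee_pos: [0.4445, -0.2808, 0.0115]
tcp_rot: [180.0, -0.1, 162.1]
force: [-0.1, 0.2, -0.4]
width: 0.0002
gripper_force: 0.0
```

```bash
cat > m.py <<'E'
from h import *
def green(n,z=.058):
    f=grab(n); hsv=cv2.cvtColor(f['img'],cv2.COLOR_RGB2HSV); m=cv2.inRange(hsv,(45,90,50),(85,255,255)); k=m*0
    k[190:262,290:370]=m[190:262,290:370]
    nn,l,s,c=cv2.connectedComponentsWithStats(k); 
    for i in range(1,nn):
        if s[i][4]>12:
            w=ray(f,c[i],z)[:2]-[.5841,-.2856]; t=np.radians(-17.88); print(n,c[i].round(1),s[i],'local mm',np.round(1000*np.array([w[0]*np.cos(t)+w[1]*np.sin(t),-w[0]*np.sin(t)+w[1]*np.cos(t)]),1))
if __name__=='__main__':
    green('top'); green('scene',.046); print(bot.get_state()['force'],bot.get_state()['ee_pos'])
E
python3 m.py
```

```text
scene [317.4 255.8] [310 249  21  13 165] local mm [-145.7  -34.2]
[-0.24114112 -0.11404227  0.42709822] [ 0.44503479 -0.2810126   0.01156822]
```

Emit:
{"fn": "jog_arm", "kwargs": {
  "plan": [
    [0,0,0,10,-3,0,0],
    [0,0,0,19,-6,0,0],
    [0,0,0,19,-6,20,0],
    [0,0,0,19,-6,45,0],
    [0,0,0,19,-6,75,0],
    [0,0,0,19,-6,75,0]
  ]
}}

```text
time_s: 9.15
ee_pos: [0.4681, -0.2898, 0.0916]
tcp_rot: [-179.8, 0.4, 162.1]
force: [-0.0, -0.6, 0.5]
width: 0.0007
gripper_force: 0.0
```

```bash
python3 m.py; python3 - <<'E'
from h import *
import m
S=np.load('scene.npy',allow_pickle=True).item(); m.grab=lambda n:S; print('baseline'); m.green('scene',.046)
E
```

```text
top [341.8 236. ] [334 233  16   8  70] local mm [-150.5  -38. ]
scene [317.1 256. ] [310 249  21  13 156] local mm [-146.6  -34.3]
[-0.29483578  0.08502482 -1.38010412] [ 0.46557216 -0.28782994  0.0875272 ]
baseline
scene [339.2 245.1] [331 236  25  21 220] local mm [-85.7 -40.2]
```

Emit:
{"fn": "jog_arm", "kwargs": {
  "plan": [
    [0,0,0,30,-10,0,0],
    [0,0,0,65,-22,0,0],
    [0,0,0,95,-32,0,0],
    [0,0,0,95,-32,0,0],
    [0,0,0,95,-32,0,0],
    [0,0,0,95,-32,0,0]
  ]
}}

```text
time_s: 9.85
ee_pos: [0.558, -0.3183, 0.0853]
tcp_rot: [180.0, -0.2, 162.1]
force: [-0.5, -0.4, -0.0]
width: 0.0005
gripper_force: 0.0
```

```bash
python3 - <<'E'
from h import *
f=grab('scene'); s=bot.get_state(); p=s['ee_pos']; print(p,s['force'],proj(f,p+[0,0,.029]))
cv2.imwrite('pics/s5.png',cv2.resize(f['img'][165:270,290:402],(640,600),interpolation=cv2.INTER_CUBIC)[:,:,::-1])
E
```

```text
[ 0.55805855 -0.31849431  0.08579305] [-0.82631962 -0.12991279  0.09130017] [362.97810277 203.12141113]
```

View pics/s5.png

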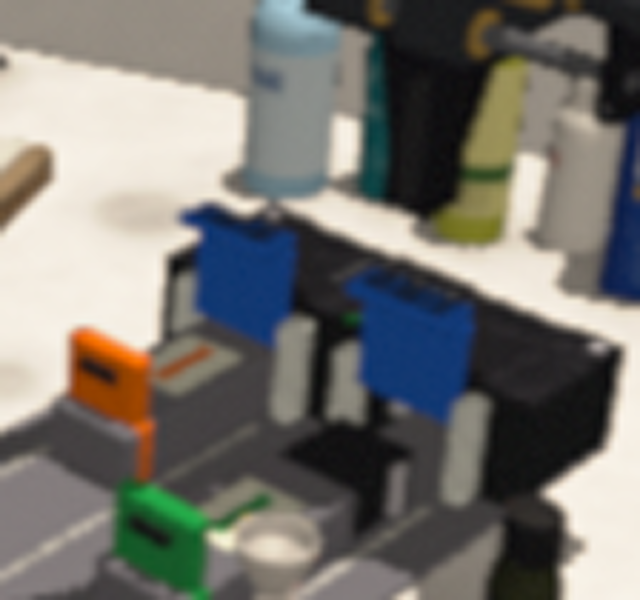

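The green pack is out with its bay open, the orange pack is in place, and the fingers are above the right lip (tip near crop (425,205)). Pressing down now.

Emit:
{"fn": "jog_arm", "kwargs": {
  "plan": [
    [0,0,0,0,0,-12,0],
    [0,0,0,0,0,-22,0],
    [0,0,0,0,0,-28,0],
    [0,0,0,0,0,-32,0],
    [0,0,0,0,0,-36,0],
    [0,0,0,0,0,-36,0]
  ]
}}

```text
time_s: 10.5
ee_pos: [0.5591, -0.3191, 0.0502]
tcp_rot: [180.0, -0.0, 162.1]
force: [-0.0, -0.3, -0.3]
width: 0.0002
gripper_force: 0.0
```

Emit:
{"fn": "jog_arm", "kwargs": {
  "plan": [
    [0,0,0,0,0,-4,0],
    [0,0,0,0,0,-8,0],
    [0,0,0,0,0,-12,0],
    [0,0,0,0,0,-16,0],
    [0,0,0,0,0,-19,0],
    [0,0,0,0,0,-19,0]
  ]
}}

```text
time_s: 11.1
ee_pos: [0.5591, -0.319, 0.0311]
tcp_rot: [180.0, -0.0, 162.1]
force: [0.0, -0.2, -0.8]
width: 0.0004
gripper_force: 0.0
```

Emit:
{"fn": "jog_arm", "kwargs": {
  "plan": [
    [0,0,0,0,0,-2,0],
    [0,0,0,0,0,-4,0],
    [0,0,0,0,0,-6,0]
  ]
}}

```text
time_s: 11.4
ee_pos: [0.5591, -0.319, 0.0255]
tcp_rot: [180.0, -0.0, 162.1]
force: [-1.0, 0.4, 2.3]
width: 0.0006
gripper_force: 1.1
```

```bash
cat > b.py <<'E'
from h import *
f=grab('scene'); S=np.load('scene.npy',allow_pickle=True).item()
for g in (S,f):
    m=cv2.inRange(cv2.cvtColor(g['img'],cv2.COLOR_RGB2HSV),(100,120,40),(125,255,255)); k=m*0; k[190:265,315:380]=m[190:265,315:380]
    n,l,s,c=cv2.connectedComponentsWithStats(k); print([(c[i].round(1),s[i]) for i in range(1,n) if s[i][4]>12])
print(bot.get_state()['ee_pos'],bot.get_state()['force'])
c=lambda lx,ly,z: proj(f,[.5841+.9517*lx+.307*ly,-.2856-.307*lx+.9517*ly,z]).round(1)
print('front lip edge up/down',c(-.023,-.04,.084),c(-.023,-.04,.056))
E
python3 b.py
```

```text
[(array([332.4, 212.2]), array([322, 201,  21,  24, 330], dtype=int32)), (array([361.9, 223.9]), array([350, 211,  24,  28, 420], dtype=int32))]
[(array([332.6, 212.6]), array([323, 202,  19,  23, 320], dtype=int32)), (array([360.4, 234.2]), array([349, 221,  23,  28, 323], dtype=int32))]
[ 0.5590762  -0.31896734  0.02516593] [-0.10934832 -0.24715162  1.42736413]
front lip edge up/down [359.3 217.9] [357.9 229.6]
```

Emit:
{"fn": "jog_arm", "kwargs": {
  "plan": [
    [0,0,0,0,0,-1,0],
    [0,0,0,0,0,-2,0],
    [0,0,0,0,0,-3,0],
    [0,0,0,0,0,-4,0]
  ]
}}

```text
time_s: 11.85
ee_pos: [0.5592, -0.3191, 0.0225]
tcp_rot: [180.0, -0.0, 162.1]
force: [-5.3, 2.7, 12.5]
width: 0.0006
gripper_force: 6.2
```

Emit:
{"fn": "jog_arm", "kwargs": {
  "plan": [
    [0,0,0,0,0,-1,0],
    [0,0,0,0,0,-2,0],
    [0,0,0,0,0,-2,0]
  ]
}}

```text
time_s: 12.15
ee_pos: [0.5593, -0.3192, 0.0225]
tcp_rot: [-180.0, -0.0, 162.1]
force: [-8.9, 4.8, 18.5]
width: 0.0003
gripper_force: 9.2
```

```bash
python3 b.py; python3 m.py
```

```text
[(array([332.4, 212.2]), array([322, 201,  21,  24, 330], dtype=int32)), (array([361.9, 223.9]), array([350, 211,  24,  28, 420], dtype=int32))]
[(array([332.6, 212.6]), array([323, 202,  19,  23, 320], dtype=int32)), (array([360.4, 235.3]), array([349, 223,  23,  27, 300], dtype=int32))]
[ 0.5593105  -0.31920282  0.02245751] [-8.58475524  4.93725558 18.53147692]
front lip edge up/down [359.3 217.9] [357.9 229.6]
scene [317.6 256. ] [310 249  21  13 158] local mm [-145.8  -34.8]
[-7.6687881   5.4855362  18.74666188] [ 0.5593223  -0.31918177  0.02247639]
```

Emit:
{"fn": "jog_arm", "kwargs": {
  "plan": [
    [0,0,0,0,0,5,0],
    [0,0,0,0,0,20,0],
    [0,0,0,0,0,60,0],
    [0,0,0,0,0,105,0],
    [0,0,0,0,0,150,0],
    [0,0,0,-40,120,150,0],
    [0,0,0,-80,240,150,0],
    [0,0,0,-80,240,150,0]
  ]
}}

```text
time_s: 13.1
ee_pos: [0.5116, -0.1758, 0.1708]
tcp_rot: [180.0, 0.1, 162.0]
force: [0.4, 0.6, -0.0]
width: 0.0008
gripper_force: 0.0
```

Emit:
{"fn": "jog_arm", "kwargs": {
  "plan": [
    [0,0,0,-80,240,0,0],
    [0,0,0,-80,240,0,0],
    [0,0,0,-80,240,0,0],
    [0,0,0,-80,240,0,0],
    [0,0,0,-80,240,0,0],
    [0,0,0,-80,240,0,0],
    [0,0,0,-80,240,0,0]
  ]
}}

```text
time_s: 13.8
ee_pos: [0.432, 0.0641, 0.1705]
tcp_rot: [180.0, 0.1, 162.3]
force: [-0.2, 0.4, -0.5]
width: 0.0003
gripper_force: 0.0
```

```bash
python3 b.py; python3 m.py; python3 - <<'E'
from h import *
f=grab('scene');t=grab('top'); 
a=[cv2.resize(f['img'][190:300,255:405],(400,293)),cv2.resize(t['img'][120:262,270:400],(400,437))]
cv2.imwrite('pics/end.png',np.hstack([cv2.copyMakeBorder(x,0,437-x.shape[0],0,0,0) for x in a])[:,:,::-1])
E
```

```text
[(array([332.4, 212.2]), array([322, 201,  21,  24, 330], dtype=int32)), (array([361.9, 223.9]), array([350, 211,  24,  28, 420], dtype=int32))]
[(array([332.5, 212.2]), array([322, 201,  21,  24, 331], dtype=int32)), (array([360.3, 233.9]), array([349, 222,  23,  28, 339], dtype=int32))]
[0.43234435 0.06305721 0.17035942] [-0.21444559 -1.38102694  0.41209816]
front lip edge up/down [359.3 217.9] [357.9 229.6]
top [341.7 236.1] [334 233  16   8  68] local mm [-150.7  -37.8]
scene [318.2 255.6] [310 248  27  14 168] local mm [-144.   -34.9]
[-0.17288205 -0.36570587 -0.10188221] [0.43254243 0.06201628 0.17006361]
```

View pics/end.png

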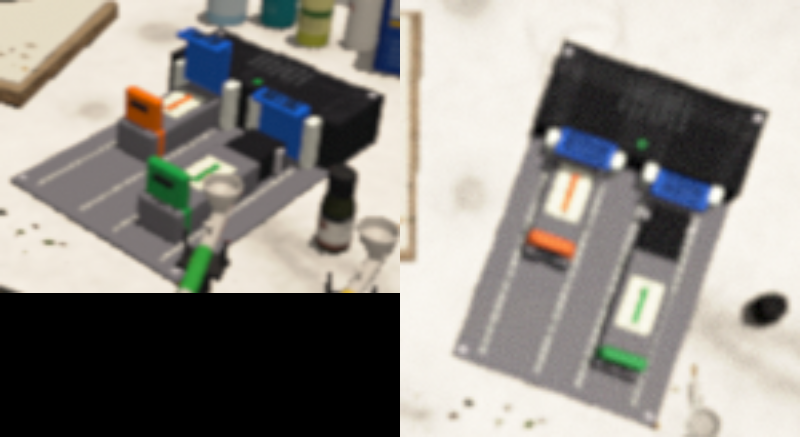

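The final views show the green pack on the tray clear of the bay, the orange pack plugged in, and the right shutter down. I'll check the shutter's depth to sub-pixel accuracy.

```bash
python3 - <<'E'
from h import *
S=np.load('scene.npy',allow_pickle=True).item(); f=grab('scene')
up=lambda g:cv2.resize(g['img'],None,fx=8,fy=8,interpolation=cv2.INTER_CUBIC)
A,B=up(S),up(f)
for x0,y0,x1,y1 in((347,208,376,226),(348,212,374,232),(320,199,345,215)):
    r=cv2.matchTemplate(B[y0*8-80:y1*8+160,x0*8-80:x1*8+80],A[y0*8:y1*8,x0*8:x1*8],cv2.TM_CCOEFF_NORMED); _,v,_,(x,y)=cv2.minMaxLoc(r); print(v,(x-80)/8,(y-80)/8)
c=lambda z: proj(f,[.5841-.9517*.018-.307*.04,-.2856+.307*.018-.9517*.04,z])
print(c(.052)-c(.080), c(.052)-c(.053))
E
```

```text
0.8974807858467102 -0.5 -0.125
0.6601356267929077 -9.0 -4.125
0.9997937083244324 0.0 0.0
[-1.3998503  11.65837482] [-0.04924802  0.41015233]
```

```bash
python3 - <<'E'
from h import *
S=np.load('scene.npy',allow_pickle=True).item(); f=grab('scene')
P=lambda g,x:(g['img'][200:262,x].astype(float)@[-1,0,1])
for x in range(352,372,2):
    a,b=P(S,x),P(f,x-1)
    e=lambda p,th=50:next((200+i-1+(th-p[i-1])/(p[i]-p[i-1]) for i in range(1,len(p)) if p[i]>th>=p[i-1]),None)
    d=lambda p,th=50:next((200+i+(p[i]-th)/(p[i]-p[i+1]) for i in range(len(p)-2,0,-1) if p[i]>th>=p[i+1]),None)
    print(x,[round(v,1) if v else v for v in(e(a),e(b),d(a),d(b))])
E
```

```text
352 [np.float64(212.1), np.float64(223.0), np.float64(216.8), np.float64(227.7)]
354 [np.float64(211.2), np.float64(222.0), np.float64(232.0), np.float64(239.1)]
356 [np.float64(211.2), np.float64(222.5), np.float64(233.1), np.float64(240.1)]
358 [np.float64(212.9), np.float64(223.8), np.float64(234.1), np.float64(241.1)]
360 [np.float64(212.8), np.float64(224.6), np.float64(235.1), np.float64(241.9)]
362 [np.float64(215.1), np.float64(225.1), np.float64(235.8), np.float64(243.0)]
364 [np.float64(214.7), np.float64(226.6), np.float64(236.5), np.float64(248.2)]
366 [np.float64(215.3), np.float64(227.8), np.float64(237.5), np.float64(249.2)]
368 [np.float64(216.7), np.float64(227.7), np.float64(237.0), np.float64(245.1)]
370 [np.float64(216.8), np.float64(228.2), np.float64(232.9), np.float64(233.9)]
```

The shutter shift measures about 11.3 px against an expected 11.7 px, which is borderline. There's ample time, so I'll press once more from a slightly different spot.

Emit:
{"fn": "jog_arm", "kwargs": {
  "plan": [
    [0,0,0,125,-382,0,0],
    [0,0,0,125,-382,0,0],
    [0,0,0,125,-382,0,0],
    [0,0,0,125,-382,0,0],
    [0,0,0,125,-382,0,0],
    [0,0,0,125,-382,0,0],
    [0,0,0,125,-382,0,0],
    [0,0,0,125,-382,0,0]
  ]
}}

```text
time_s: 14.95
ee_pos: [0.5561, -0.3201, 0.1692]
tcp_rot: [180.0, -0.0, 162.0]
force: [1.9, 0.1, 0.1]
width: 0.0007
gripper_force: 0.0
```

Emit:
{"fn": "jog_arm", "kwargs": {
  "plan": [
    [0,0,0,0,0,0,0],
    [0,0,0,0,0,0,0]
  ]
}}

```text
time_s: 15.15
ee_pos: [0.5554, -0.3185, 0.1682]
tcp_rot: [179.9, -0.1, 161.9]
force: [0.3, 0.2, 0.6]
width: 0.0003
gripper_force: 0.0
```

Emit:
{"fn": "jog_arm", "kwargs": {
  "plan": [
    [0,0,0,1,0,-40,0],
    [0,0,0,1,0,-80,0],
    [0,0,0,1,0,-115,0],
    [0,0,0,1,0,-130,0],
    [0,0,0,1,0,-137,0],
    [0,0,0,1,0,-141,0],
    [0,0,0,1,0,-143,0],
    [0,0,0,1,0,-143,0]
  ]
}}

```text
time_s: 15.95
ee_pos: [0.5583, -0.3177, 0.0284]
tcp_rot: [-180.0, 0.1, 162.1]
force: [0.2, 0.6, 0.3]
width: 0.0005
gripper_force: 0.0
```

Emit:
{"fn": "jog_arm", "kwargs": {
  "plan": [
    [0,0,0,0,0,-2,0],
    [0,0,0,0,0,-3,0],
    [0,0,0,0,0,-4,0],
    [0,0,0,0,0,-4,0]
  ]
}}

```text
time_s: 16.35
ee_pos: [0.5572, -0.317, 0.0227]
tcp_rot: [180.0, -0.0, 162.1]
force: [0.7, -0.2, -1.3]
width: 0.0004
gripper_force: 0.0
```

Emit:
{"fn": "jog_arm", "kwargs": {
  "plan": [
    [0,0,0,0,0,-1,0],
    [0,0,0,0,0,-2,0],
    [0,0,0,0,0,-3,0],
    [0,0,0,0,0,-4,0],
    [0,0,0,0,0,-4,0]
  ]
}}

```text
time_s: 16.85
ee_pos: [0.5574, -0.3172, 0.0224]
tcp_rot: [-180.0, -0.0, 162.1]
force: [-9.4, 7.4, 21.8]
width: 0.0003
gripper_force: 10.8
```

The contact is at the same height (0.0224) and firm at 22 N, against about 3 N to move the shutter. It is on its end stop, so I'll retreat and hand in.

Emit:
{"fn": "jog_arm", "kwargs": {
  "plan": [
    [0,0,0,0,0,10,0],
    [0,0,0,0,0,45,0],
    [0,0,0,0,0,90,0],
    [0,0,0,0,0,140,0],
    [0,0,0,-15,45,150,0],
    [0,0,0,-30,90,150,0],
    [0,0,0,-45,135,150,0],
    [0,0,0,-60,180,150,0]
  ]
}}

```text
time_s: 17.65
ee_pos: [0.4966, -0.1356, 0.169]
tcp_rot: [180.0, 0.0, 162.1]
force: [0.3, 1.1, 0.4]
width: 0.0005
gripper_force: 0.0
```

Emit:
{"fn": "jog_arm", "kwargs": {
  "plan": [
    [0,0,0,-30,90,0,0],
    [0,0,0,-30,90,0,0],
    [0,0,0,-30,90,0,0],
    [0,0,0,-30,90,0,0]
  ]
}}

```text
time_s: 18.05
ee_pos: [0.4675, -0.0464, 0.1692]
tcp_rot: [-180.0, 0.1, 162.2]
force: [0.0, -0.3, -0.1]
width: 0.0001
gripper_force: 0.0
```

```bash
python3 b.py; python3 m.py; python3 -c "
from station import bot; print(bot.job_done())"
```

```text
[(array([332.4, 212.2]), array([322, 201,  21,  24, 330], dtype=int32)), (array([361.9, 223.9]), array([350, 211,  24,  28, 420], dtype=int32))]
[(array([332.5, 212.2]), array([322, 201,  21,  24, 331], dtype=int32)), (array([360.3, 233.9]), array([349, 222,  23,  28, 341], dtype=int32))]
[ 0.46777633 -0.04732623  0.16915863] [-0.21998031  0.03850966 -0.95238869]
front lip edge up/down [359.3 217.9] [357.9 229.6]
top [341.6 236. ] [334 233  16   7  67] local mm [-150.6  -37.5]
scene [318.4 255.7] [310 248  27  14 170] local mm [-144.   -35.1]
[-0.76441438  1.09346554 -0.11535532] [ 0.46779306 -0.04809994  0.16891557]
the job is handed in; nothing more can be done
None
```

I handed the job in at about 18 s: the green pack is out by about 65 mm and lies clear of its bay on the tray, that bay's shutter is pressed down to a firm stop, and the orange pack is still plugged in; the images put shutter travel about 1 mm short of 28 mm, roughly within measuring error.

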